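# Fit a new filter cartridge in the record cleaner's dust box

### The arm

A 6-joint arm with a two-finger parallel gripper is mounted at the origin on the work surface. World frame = base frame: x ahead of the robot, y to its left, z up, the work surface at z = 0. Lengths are in m, angles in rad, forces in N, time in s.
With the tool pointing down it reaches from about 0.35 to 0.975 m from the base axis. Payload 4.9 kg.
Tool frame: the origin (TCP) lies at the very end of the fingers, on their centre line; the grasp point (between the pads) lies 19 mm behind it; z points along the fingers, y is the line along which they close (so a half turn about z gives the same grasp; the last joint's range is limited). The gripper opens to 85 mm and grips with 20 to 120 N. Pads are 22 mm wide; open, the fingers measure 114 mm over their backs; the gripper's body (76 mm by 85 mm) begins 54 mm behind the grasp point. The pads swing forward as they close: fully open they stand 13 mm farther back than shut.
Start: joints at [-1.46, 0.053, 1.613, -0, 1.476, -0.119], TCP at [0.142, -0.609, 0.231] pointing down, gripper open.
Joint ranges: [-3.01, 3.01], [-1.01, 2.22], [0.06, 2.58], [-1.02, 4.17], [0.09, 2.62], [-3.14, 3.14]. Speed limits (rad/s): [2.57, 2.57, 3.14, 3.14, 3.14, 3.14].

### API

Orientations are given as a rotation vector (axis times angle).
In Python, from station import get_obs, optics, ctrl gives the robot as it stands.
- The arm moves only by the shell command python3 -m pendant 'ROWS' [FORCE]. ROWS is JSON, a list of rows, each a list of 3 entries, a list of its own where there are three numbers: the shift along the tool's x, y, z in mm, then the turn, a rotation vector about the tool's x, y, z in rad, then the opening, from 0 (shut) to 1 (fully open). A call has 1 to 12 rows; each row shifts and turns the commanded pose from where the row before left it, along the tool's axes as they then stand; what a row does not reach is not made up. A row lasts 1/12 s, in which the tool goes at most 41.7 mm and 7.16 degrees, less where a joint would pass 70% of its speed; a pose out of reach is approached as far as the arm can. A call is refused whole if a number of a shift passes 41.7 or a number of a turn 0.125, either way. A call with a gripper value outside its range is refused whole. The fingers move at their own pace and stop on an object; FORCE is the grip in N (left out, the last holds). Time passes only in rows, so rows that do not move let the fingers close. It gives the time, the measured TCP pose, the force, the opening and the grip force at its end, in the units of the state.
- get_obs(): the state, without advancing time (a new reading comes with each control period).
- optics.get_image(name): name is "side" or "top"; returns the picture (420x560x3 uint8, red, green, blue); there is no depth.
- optics.camera_model(name): a dict with "fx", "fy", "cx", "cy" (pixels), "cam_to_world" (4x4, takes a point from camera to world coordinates). Camera axes: x right, y up, looking along -z (the intrinsics and any distortion apply to the point x, -y, -z); pixel columns grow to the right and rows downward; lengths in m; the calibration is good to about 2 mm. A picture is of the moment at which its call begins. camera_model takes no time and is no camera call.
- ctrl.finish_job(): hands the job in; it is judged then, once.
The state is a dict: "t": time; "q": joint angles; "dq": joint speeds; "effort": joint torques, N m; "tool_pos": TCP position; "tool_rot": TCP orientation; "contact_force": force on the tool from outside, world axes, zero at the start; "wrist_torque": the same for the moment, N m; "opening": finger opening in m; "grip_force": force on a finger pad.
Only numpy, scipy, OpenCV 4.12 (cv2) and the standard library are available. Lean on these libraries where they do the work, as an engineer would, in place of code of your own. Each camera call takes 0.05 s, during which the arm holds its last target. There are 200 camera calls.

### The job

Fit the new filter cartridge in the record cleaner's grey filter box: first flip both clips right off the lid so they hang down the sides, then lift the lid away and lay it right way up on the cork mat, clear of its edges. Hook the cartridge's orange tongue under the orange lip inside the box and turn the cartridge down until it lies flat and fully home, easing it down rather than letting it fall. Leave the lid on the mat and everything let go, and do not push or knock the other things on the desk.

Things in the scene. Friction and masses are not known exactly. Their poses are not given: they have to be found in the camera images.
- filter_box: grey box fixed to the desk, 200 (x) x 140 (y) x 120 high; origin at the centre of its underside, z up, x roughly away from the robot (within 0.3 rad). Its top has an open well under the lid, centred on the origin: 176 (x) x 106 (y), end walls at x -88 and +88, flat floor at z 100, rim at z 120. Length of the opening between lip and +x wall: 166
- lip_edge (a point): middle of the lower free edge of the orange lip, at (-78, 0, 113) mm in the box's frame, axes parallel to it. The lip, 7 thick (z 113 to 120), sticks out 10 mm from the well's -x end wall (x -88 to -78) over the well's whole width; below it is a slot 13 mm high
- clip_left (a joint): wire clip on the box's +y side; axis along the box's x at (y 76, z 100) mm. 0 = closed: upright, its 5 mm wire (45 wide in x, centred at x 0, z 160) reaching 16 mm inwards over the lid and blocking it. Grows outwards, up to 2.6 = hanging down. Stays shut by itself, needs under 1 N at the tab, drops open by its own weight once past about 0.6
- clip_right (a joint): the same clip on the box's -y side, swinging out to -y about the axis at (y -76, z 100) mm; 0 closed, 2.6 hanging open
- tab_left (a point): middle of the top edge of the left clip's red finger tab, an upright plate 44 (x) x 4 (y) x 32 high; closed it is at (0, 76, 190) mm in the box's frame, the tab spanning z 158 to 190. Push its inner face outwards, with the fingertips above the wire (above z 163)
- tab_right (a point): the same point on the right clip's red tab, closed at (0, -76, 190) mm in the box's frame
- lid: loose blue hollow lid 200 (x) x 140 (y) x 35 high, about 0.25 kg; origin at the centre of its underside. Starts on the box's rim, origin at (0, 0, 120) mm in the box's frame, axes parallel. A black bar handle, 64 (x) x 14 (y), stands on the middle of its top, from 35 to 65 mm above the origin
- lid_handle (a point): middle of the top of the lid's black handle, 65 mm above the lid's origin
- cartridge: loose, flat on the desk, about 0.16 kg, 172 long: white frame 150 (x) x 100 (y) x 20 high, origin at the centre of its underside, z up; at its -x end an orange tongue (point tongue_tip), on top a green fin (point fin_top). Too long to drop in flat: enter tilted about 0.35 rad, tongue first. Seated: axes parallel to the box's, origin at box x 9 to 13, y -3 to 3, z 100 mm
- tongue_tip (a point): middle of the lower edge of the tongue's end, at (-97, 0, 0) mm in the cartridge's frame. The tongue is 22 long (x -97 to -75), 70 wide (y), 6 thick, flush with the underside
- fin_top (a point): middle of the top of the green grip fin, at (20, 0, 47) mm in the cartridge's frame. The fin is 50 (x) x 12 (y) x 27 high (z 20 to 47)
- mat: cork mat fixed on the desk, 240 (x) x 190 (y) x 3 thick, origin at the centre of its underside; it lies on one side of the box (+y or -y) and the cartridge on the other
- mug: bystander, leave alone: blue ceramic mug, 80 dia x 92 high (mm); origin at the centre of its underside
- spray: bystander, leave alone: blue cleaning bottle with white cap, 66 dia x 190 high (mm); origin at the centre of its underside
- brush: bystander, leave alone: wooden record brush 35 x 110 x 30 (mm); origin at the centre of its underside
- cassette: bystander, leave alone: clear cassette tape with yellow label, 64 x 100 x 12 (mm); origin at the centre of its underside
- adapter: bystander, leave alone: small aluminium 45 rpm centre adapter, 38 dia x 12 high (mm); origin at the centre of its underside
Things that resemble listed ones, but are neither listed nor needed, are in the scene too. There is more than one size of the cartridge; the job needs the smaller.

How it is judged:
On the way, in this order (a step that is already met when the one before it is completed fails the run):
1. both clips are flipped open (past 1.6 rad) with the lid still on the box (value of joint each of clip_left, clip_right above 1.6 rad and distance of lid from where it was at the start of the episode below 0.03 m), for 0.2 s.
2. the lid lies right way up on the mat (horizontal distance between lid and mat below 0.06 m and height (world z) of lid below 0.012 m and angle between lid's own z axis and vertical below 0.08 rad and linear speed of lid below 0.03 m/s), for 0.2 s.
3. the cartridge, still tilted, has its tongue under the lip (x of tongue_tip in the frame of filter_box below -0.08 m and z of tongue_tip in the frame of filter_box between 0.095 and 0.112 m and angle between cartridge's own z axis and vertical above 0.08 rad), for 0.1 s.
At the end, for the whole second after the job is handed in: Both clips hang open (past 1.6 rad); the lid rests right way up on the mat, its centre within 60 mm of the mat's; the cartridge rests in the well with its tongue tip at least 2 mm past the lip's edge, on the floor to within 4 mm, and level within 0.035 rad (2 degrees); all released and still (value of joint each of clip_left, clip_right above 1.6 rad and horizontal distance between lid and mat below 0.06 m and height (world z) of lid below 0.012 m and angle between lid's own z axis and vertical below 0.08 rad and x of tongue_tip in the frame of filter_box below -0.08 m and z of each of tongue_tip, cartridge in the frame of filter_box below 0.104 m and angle between cartridge's own z axis and vertical below 0.035 rad and z of cartridge in the frame of filter_box above 0.097 m and linear speed of each of cartridge, lid below 0.02 m/s); the robot touches nothing.
It fails at once if the hooked cartridge falls instead of being eased down (turns faster than 4 rad/s with its tongue under the lip) (x of tongue_tip in the frame of filter_box below -0.08 m and z of tongue_tip in the frame of filter_box between 0.095 and 0.112 m and angular speed of cartridge above 4 rad/s).
It fails at once if one of the other things on the desk is pushed by more than 20 mm or tipped (distance of any of mug, spray, brush, cassette, adapter from where it was at the start of the episode above 0.02 m or angle between any of mug, spray, brush, cassette, adapter's own z axis and vertical above 0.3 rad).
It also fails if it takes over 61 s, if anything falls off the work surface, if the arm or the gripper's body presses on something with over 40 N, if the wrist force passes 120 N, or if a joint passes its speed limit or range.

## Working session

There is one attempt and no reset: what is moved stays moved. The work goes in short steps, Python scripts to look and compute and a shell command to move; the robot and the scene stay as the last step left them, time stands still between calls to the robot, and variables do not carry over. Pictures are saved under pics/ and viewed, at most 10 in all, crops included, and the job is handed in when it is done.

```bash
ls; mkdir -p pics; python3 - <<'E'
from station import get_obs, optics
import cv2,numpy as np
for n in("top","side"):
    cv2.imwrite(f"pics/{n}0.png",optics.get_image(n)[:,:,::-1]); m=optics.camera_model(n); print({k:np.round(v,4).tolist() if not isinstance(v,str) else v for k,v in m.items()})
o=get_obs();print(o["t"],o["tool_pos"],o["tool_rot"],o["opening"])
E
```

```text
pics
{'fx': 461.6021, 'fy': 461.6021, 'cx': 286.4905, 'cy': 207.762, 'cam_to_world': [[-0.0181, 0.9938, -0.1097, 0.4134], [-0.9995, -0.0208, -0.0233, -0.0546], [-0.0254, 0.1092, 0.9937, 1.264], [0.0, 0.0, 0.0, 1.0]]}
{'fx': 504.1636, 'fy': 504.1636, 'cx': 288.1047, 'cy': 211.0445, 'cam_to_world': [[-0.7718, 0.4971, -0.3965, -0.0074], [-0.6358, -0.5929, 0.4942, 0.637], [0.0106, 0.6335, 0.7737, 1.2035], [0.0, 0.0, 0.0, 1.0]]}
0.1 [ 0.14229474 -0.60801192  0.23018084] [-3.11904529e+00 -3.59972481e-01  1.84164442e-05] 0.0853350742604687
```

View pics/top0.png

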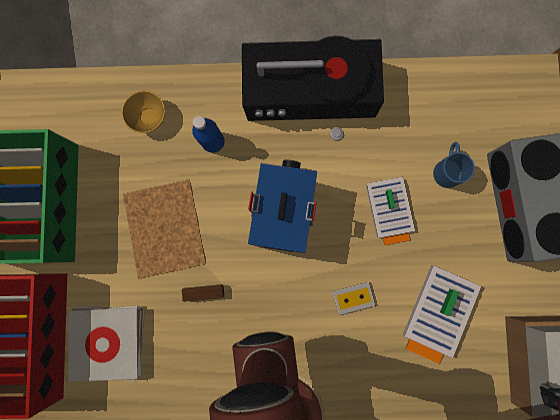

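View pics/side0.png

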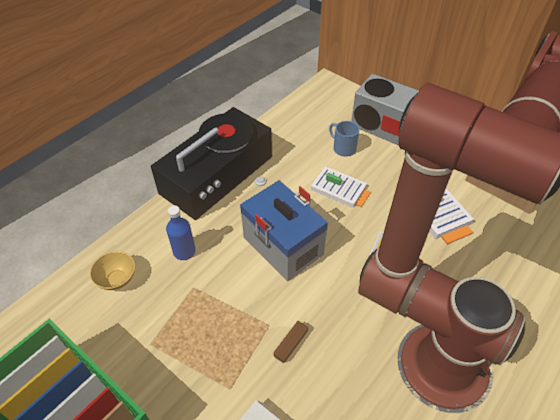

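Top view: mat at (163,230), box with blue lid at (285,207), clip tabs at (253,203) and (312,211). There are two cartridges, at (391,210) and (443,312); I'll measure both. The first looks like the smaller. The side view agrees, with the box at (285,225) and the mat at (210,335).

```bash
cat > h.py <<'E'
from station import get_obs, optics
import cv2,numpy as np
from scipy.spatial.transform import Rotation as R
def ray(n,uv):
    m=optics.camera_model(n);T=np.array(m["cam_to_world"])
    uv=np.atleast_2d(np.asarray(uv,float))
    d=np.c_[(uv[:,0]-m["cx"])/m["fx"],-(uv[:,1]-m["cy"])/m["fy"],-np.ones(len(uv))]@T[:3,:3].T
    return T[:3,3],d
def plane(n,uv,z):
    o,d=ray(n,uv);return (o+d*((z-o[2])/d[:,2])[:,None])[:,:2]
def proj(n,p):
    m=optics.camera_model(n);T=np.linalg.inv(np.array(m["cam_to_world"]));p=np.atleast_2d(p)@T[:3,:3].T+T[:3,3]
    return np.c_[m["cx"]-m["fx"]*p[:,0]/p[:,2],m["cy"]+m["fy"]*p[:,1]/p[:,2]]
def mask(img,lo,hi,box=None):
    hsv=cv2.cvtColor(img,cv2.COLOR_RGB2HSV);m=cv2.inRange(hsv,lo,hi)
    if box: b=np.zeros_like(m);x0,y0,x1,y1=box;b[y0:y1,x0:x1]=m[y0:y1,x0:x1];m=b
    return m
def rect(n,m,z):
    c=max(cv2.findContours(m,cv2.RETR_EXTERNAL,cv2.CHAIN_APPROX_NONE)[0],key=cv2.contourArea)[:,0]
    w=(plane(n,c,z)*1000).astype(np.float32);return cv2.minAreaRect(w)
def pose():
    o=get_obs();return o["tool_pos"],R.from_rotvec(o["tool_rot"])
E
python3 - <<'E'
from h import *
im=cv2.imread("pics/top0.png")[:,:,::-1].copy()
k=np.ones((9,9))
lid=cv2.morphologyEx(mask(im,(98,110,60),(118,255,255),(235,155,325,260)),cv2.MORPH_CLOSE,k)
lid=cv2.morphologyEx(lid,cv2.MORPH_OPEN,k)
print("lid",rect("top",lid,.155))
mat=cv2.morphologyEx(mask(im,(5,80,60),(16,255,255),(115,170,215,285)),cv2.MORPH_OPEN,np.ones((5,5)))
mat=cv2.morphologyEx(mat,cv2.MORPH_CLOSE,k);print("mat",rect("top",mat,.003))
for nm,b in(("A",(360,165,425,255)),("B",(395,255,490,375))):
    w=cv2.morphologyEx(mask(im,(0,0,130),(179,60,255),b),cv2.MORPH_CLOSE,np.ones((13,13)))
    print(nm,"white",rect("top",w,.02))
    o=mask(im,(3,180,120),(16,255,255),b);g=mask(im,(50,100,40),(80,255,255),b)
    print("  orange",rect("top",o,.006),"green",rect("top",g,.04))
blk=mask(im,(0,0,0),(179,255,60),(268,180,302,232));print("handle",rect("top",blk,.185))
r=mask(im,(172,140,70),(179,255,255),(240,180,325,230))|mask(im,(0,140,70),(6,255,255),(240,180,325,230))
n,l,s,c=cv2.connectedComponentsWithStats(r);print(s,c,plane("top",c,.18))
vis=np.dstack([lid,mat,r|blk]);out=np.hstack([cv2.resize(im[150:380,110:490,::-1],None,fx=1.5,fy=1.5)]);cv2.imwrite("pics/m.png",vis)
cv2.imwrite("pics/crop.png",cv2.resize(im[150:270,230:430,::-1],None,fx=4,fy=4,interpolation=cv2.INTER_CUBIC))
E
```

```text
lid ((538.0269165039062, -18.45807647705078), (139.7913818359375, 200.89541625976562), 80.36145782470703)
mat ((502.603271484375, 314.8915100097656), (240.00038146972656, 189.7872314453125), 10.9944429397583)
A white ((548.251708984375, -305.3753662109375), (149.0924072265625, 99.37749481201172), 9.746744155883789)
  orange ((461.1517028808594, -320.2191162109375), (18.496370315551758, 70.44669342041016), 9.683610916137695) green ((566.696044921875, -301.517578125), (49.18024444580078, 15.643723487854004), 8.810744285583496)
B white ((271.7341003417969, -428.0803527832031), (139.9022674560547, 201.3413848876953), 65.05488586425781)
  orange ((165.3455352783203, -379.6392517089844), (94.6236572265625, 26.316654205322266), 65.06771850585938) green ((294.8468322753906, -442.37921142578125), (25.37437629699707, 66.41001892089844), 64.55487060546875)
handle ((533.9775390625, -29.874034881591797), (36.99863815307617, 68.41072845458984), 80.1366195678711)
[[     0      0    560    420 235141]
 [   248    192      4     19     26]
 [   312    201      4     19     33]] [[279.49847113 209.50078464]
 [249.84615385 201.03846154]
 [313.75757576 210.57575758]] [[ 0.5292574  -0.01259744]
 [ 0.55090228  0.05743791]
 [ 0.52502785 -0.09338374]]
```

View pics/crop.png

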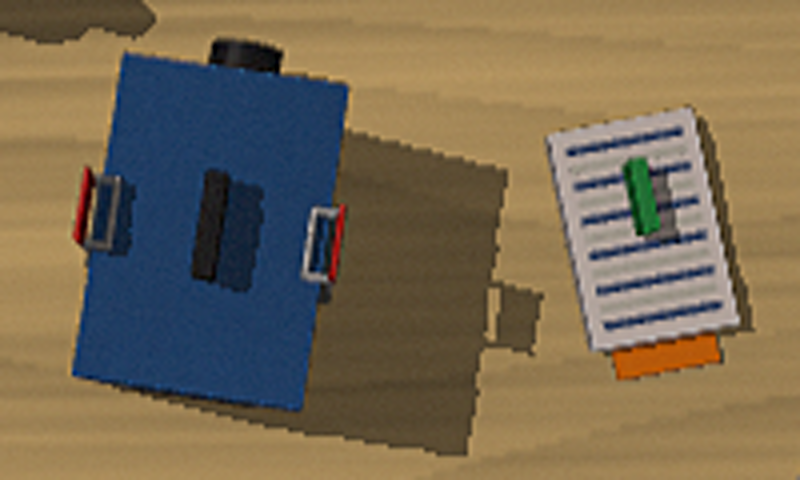

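The smaller cartridge is A at pixel (391,210), measuring 149 x 99 mm, which matches the 150 x 100 frame. B at (443,312) measures 201 x 140, so it is the larger one; the crop shows A clear of other things with its fin at (642,195) in the crop. Box: centre (538,-18.5), yaw -9.64°. Mat: centre (502.6,314.9), yaw 11°. Cartridge: centre (548.3,-305.4), yaw 9.75°. Next I turn the tool to the box's axes and move to box point (0,-40).

```bash
cat >> h.py <<'E'
BOX=(np.array([538.0,-18.5,0]),-9.64)
def where(f=BOX):
    p,r=pose();F=R.from_euler("z",f[1],degrees=True)
    l=F.inv().apply(p*1000-f[0]);M=(F.inv()*r).as_matrix();o=get_obs()
    print("t%.2f"%o["t"],"local",l.round(1),"toolx",M[:,0].round(3),"toolz",M[:,2].round(3),"F",np.round(o["contact_force"],1),"open",round(o["opening"],4),"grip",round(o["grip_force"],1))
E
python3 -m pendant '[[[0,0,0],[0,0,0.1],0],[[0,0,0],[0,0,0.1],0],[[0,0,0],[0,0,0.1],0],[[0,0,0],[0,0,0.098],0],[[12,-25,0],[0,0,0],0],[[12,-25,0],[0,0,0],0],[[12,-25,0],[0,0,0],0],[[12,-25,0],[0,0,0],0],[[12,-25,0],[0,0,0],0],[[12,-25,0],[0,0,0],0],[[12,-25,0],[0,0,0],0],[[12,-25,0],[0,0,0],0]]' && python3 -m pendant '[[[12,-25,0],[0,0,0],0],[[12,-25,0],[0,0,0],0],[[12,-25,0],[0,0,0],0],[[12,-25,0],[0,0,0],0],[[12,-25,0],[0,0,0],0],[[12,-25,0],[0,0,0],0],[[12,-25,0],[0,0,0],0],[[12,-25,0],[0,0,0],0],[[12,-25,0],[0,0,0],0],[[12,-25,0],[0,0,0],0],[[12,-25,0],[0,0,0],0],[[12,-25,0],[0,0,0],0]]'; python3 -c "from h import *;where()"
```

```text
t: 1.1
tool_pos: [0.2709, -0.426, 0.2307]
tool_rot: [-3.13, 0.264, 0.001]
contact_force: [-0.7, 0.3, 0.5]
opening: 0.0001
grip_force: 0.0
t: 2.1
tool_pos: [0.463, -0.1544, 0.2308]
tool_rot: [-3.13, 0.264, 0.001]
contact_force: [0.4, 0.1, -0.8]
opening: -0.0001
grip_force: 0.0
t2.10 local [ -51.2 -146.5  230.8] toolx [ 1.     0.    -0.001] toolz [-0.001  0.    -1.   ] F [ 0.4  0.1 -0.8] open -0.0001 grip 0.0
```

```bash
python3 -m pendant '[[[13,-26.5,0],[0,0,0],0],[[13,-26.5,0],[0,0,0],0],[[13,-26.5,0],[0,0,0],0],[[12,-26.5,0],[0,0,0],0],[[0,0,15],[0,0,0],0],[[0,0,20],[0,0,0],0],[[0,0,20],[0,0,0],0],[[0,0,6],[0,0,0],0],[[0,0,0],[0,0,0],0],[[0,0,0],[0,0,0],0]]' >/dev/null; python3 -c "from h import *;where()"
```

```text
t2.93 local [ -0.4 -42.1 170.4] toolx [ 1. -0. -0.] toolz [-0.  0. -1.] F [-0.6  0.2  0. ] open -0.0 grip 0.0
```

```bash
python3 -m pendant '[[[0,6,0],[0,0,0],0],[[0,8,0],[0,0,0],0],[[0,8,0],[0,0,0],0],[[0,8,0],[0,0,0],0],[[0,8,0],[0,0,0],0],[[0,8,0],[0,0,0],0],[[0,8,0],[0,0,0],0],[[0,8,0],[0,0,0],0],[[0,8,0],[0,0,0],0],[[0,8,0],[0,0,0],0],[[0,6,0],[0,0,0],0],[[0,0,0],[0,0,0],0]]' ; python3 -c "
from h import *;where()
a=optics.get_image('top');b=optics.get_image('side')
cv2.imwrite('pics/c1.png',np.hstack([cv2.resize(a[130:280,200:370,::-1],None,fx=2.3,fy=2.3),cv2.resize(b[150:300,215:385,::-1],None,fx=2.3,fy=2.3)]))"
```

```text
t: 3.93
tool_pos: [0.5165, -0.1438, 0.1703]
tool_rot: [3.13, -0.266, -0.0]
contact_force: [-0.6, 0.2, 0.2]
opening: -0.0003
grip_force: 0.0
t3.93 local [  -0.2 -127.1  170.3] toolx [ 1.    -0.001 -0.   ] toolz [-0. -0. -1.] F [-0.6  0.2  0.2] open -0.0003 grip 0.0
```

View pics/c1.png

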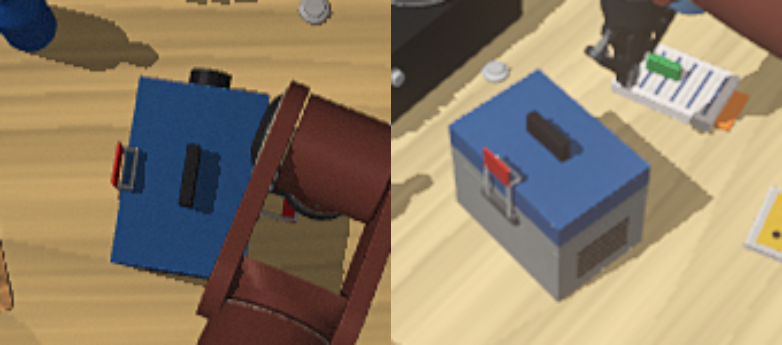

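The side view shows the right clip off the lid; in the top view its red tab is at (288,208) in the crop, beyond the box side. Now the left clip.

```bash
python3 -m pendant '[[[0,0,-20],[0,0,0],0],[[0,0,-25],[0,0,0],0],[[0,-25,-15],[0,0,0],0],[[0,-30,0],[0,0,0],0],[[0,-30,0],[0,0,0],0],[[0,-30,0],[0,0,0],0],[[0,-30,0],[0,0,0],0],[[0,-22,0],[0,0,0],0],[[0,0,20],[0,0,0],0],[[0,0,25],[0,0,0],0],[[0,0,15],[0,0,0],0],[[0,0,0],[0,0,0],0]]' && python3 -c "from h import *;where()" && python3 -m pendant '[[[0,-6,0],[0,0,0],0],[[0,-8,0],[0,0,0],0],[[0,-8,0],[0,0,0],0],[[0,-8,0],[0,0,0],0],[[0,-8,0],[0,0,0],0],[[0,-8,0],[0,0,0],0],[[0,-8,0],[0,0,0],0],[[0,-8,0],[0,0,0],0],[[0,-8,0],[0,0,0],0],[[0,-8,0],[0,0,0],0],[[0,-8,0],[0,0,0],0],[[0,0,0],[0,0,0],0]]' ; python3 -c "from h import *;where()"
```

```text
t: 5.03
tool_pos: [0.5419, 0.023, 0.1658]
tool_rot: [-3.13, 0.262, 0.012]
contact_force: [0.1, 0.6, -0.3]
opening: 0.0002
grip_force: 0.0
t5.03 local [ -3.1  41.6 165.8] toolx [ 1.     0.001 -0.008] toolz [-0.008 -0.    -1.   ] F [ 0.1  0.6 -0.3] open 0.0002 grip 0.0
t: 6.03
tool_pos: [0.5591, 0.1082, 0.1702]
tool_rot: [-3.13, 0.262, 0.0]
contact_force: [-0.0, -0.5, 0.1]
opening: 0.0002
grip_force: 0.0
t6.03 local [ -0.4 128.4 170.2] toolx [ 1.     0.001 -0.   ] toolz [-0.  0. -1.] F [-0.  -0.5  0.1] open 0.0002 grip 0.0
```

```bash
python3 -m pendant '[[[0,0,-20],[0,0,0],0],[[0,0,-25],[0,0,0],0],[[0,25,-15],[0,0,0],0.6],[[0,30,0],[0,0,0],0.6],[[0,30,0],[0,0,0],0.6],[[0,25,0],[0,0,0],0.6],[[0,18,0],[0,0,0],0.6],[[0,0,0],[0,0,0],0.6],[[0,0,0],[0,0,0],0.6]]' >/dev/null; python3 -c "
from h import *;where()
a=optics.get_image('top');b=optics.get_image('side')
cv2.imwrite('pics/c2.png',np.hstack([cv2.resize(a[130:280,200:370,::-1],None,fx=2.3,fy=2.3),cv2.resize(b[150:300,215:385,::-1],None,fx=2.3,fy=2.3)]))"
```

```text
t6.78 local [-2.000e-01 -1.700e+00  2.303e+02] toolx [ 1.    -0.002  0.   ] toolz [ 0.  0. -1.] F [-0.   0.4 -0.3] open 0.051 grip 0.0
```

View pics/c2.png

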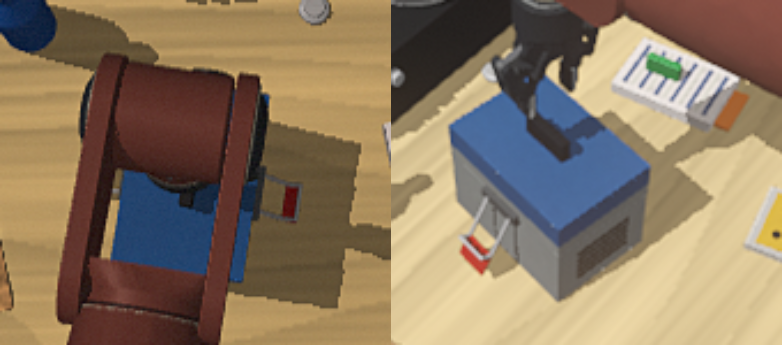

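Both clips hang open: left red tab at (475,253), right at (290,202) in the crops. The gripper is over the handle, so I descend and grip.

```bash
python3 -m pendant '[[[0,0,20],[0,0,0],0.6],[[0,0,25],[0,0,0],0.6],[[0,0,15],[0,0,0],0.6],[[0,0,10],[0,0,0],0.6],[[0,0,0],[0,0,0],0.6],[[0,0,0],[0,0,0],0],[[0,0,0],[0,0,0],0],[[0,0,0],[0,0,0],0],[[0,0,0],[0,0,0],0],[[0,0,0],[0,0,0],0],[[0,0,0],[0,0,0],0]]' 60 >/dev/null; python3 -c "from h import *;where()"; python3 -m pendant '[[[0,0,-8],[0,0,0],0],[[0,0,-10],[0,0,0],0],[[0,0,-15],[0,0,0],0],[[0,0,-15],[0,0,0],0],[[0,0,-15],[0,0,0],0],[[0,0,-15],[0,0,0],0],[[0,0,-12],[0,0,0],0],[[0,0,0],[0,0,0],0]]' >/dev/null; python3 -c "from h import *;where();where((np.array([502.6,314.9,0]),11.0))"
```

```text
t7.80 local [  0.9  -0.8 162.3] toolx [1.    0.    0.003] toolz [ 0.003  0.    -1.   ] F [-0.9  1.2  5.9] open 0.0132 grip 62.4
t8.47 local [  1.   -1.  253.7] toolx [1.    0.    0.005] toolz [ 0.005 -0.    -1.   ] F [ 0.7  0.1 -2.7] open 0.0127 grip 61.2
t8.47 local [ -28.3 -335.3  253.7] toolx [ 0.936 -0.352  0.005] toolz [ 0.005 -0.002 -1.   ] F [ 0.7  0.1 -2.7] open 0.0127 grip 61.2
```

```bash
python3 -m pendant '[[[0,0,0],[0,0,-0.06],0],[[0,0,0],[0,0,-0.1],0],[[0,0,0],[0,0,-0.1],0],[[0,-10,0],[0,0,-0.1],0],[[2,-20,0],[0,0,0],0],[[2,-25,0],[0,0,0],0],[[2,-28,0],[0,0,0],0],[[2,-28,0],[0,0,0],0],[[2,-28,0],[0,0,0],0],[[2,-28,0],[0,0,0],0],[[2,-28,0],[0,0,0],0],[[2,-28,0],[0,0,0],0]]' >/dev/null; python3 -m pendant '[[[3,-28,0],[0,0,0],0],[[3,-28,0],[0,0,0],0],[[3,-26,0],[0,0,0],0],[[3,-18,0],[0,0,0],0],[[0,-10,0],[0,0,0],0],[[0,0,10],[0,0,0],0],[[0,0,20],[0,0,0],0],[[0,0,25],[0,0,0],0],[[0,0,25],[0,0,0],0],[[0,0,20],[0,0,0],0],[[0,0,10],[0,0,0],0],[[0,0,0],[0,0,0],0]]' >/dev/null;  python3 -c "from h import *;where((np.array([502.6,314.9,0]),11.0))"
```

```text
t10.47 local [ -3.   -3.6 135.8] toolx [ 1.    -0.001 -0.007] toolz [-0.007 -0.002 -1.   ] F [-0.5  0.2 -3.6] open 0.0131 grip 61.1
```

```bash
python3 -m pendant '[[[3,-3.5,10],[0,0,0],0],[[0,0,20],[0,0,0],0],[[0,0,20],[0,0,0],0],[[0,0,15],[0,0,0],0],[[0,0,9],[0,0,0],0],[[0,0,6],[0,0,0],0],[[0,0,4],[0,0,0],0],[[0,0,3],[0,0,0],0],[[0,0,1],[0,0,0],0],[[0,0,0],[0,0,0],0],[[0,0,0],[0,0,0],0]]' >/dev/null;  python3 -c "from h import *;where((np.array([502.6,314.9,0]),11.0))"
```

```text
t11.38 local [ 3.2  1.8 53.1] toolx [ 1.    -0.     0.001] toolz [ 0.001  0.    -1.   ] F [ 1.1 -0.2 -3.4] open 0.0128 grip 61.2
```

```bash
python3 -m pendant '[[[0,0,2],[0,0,0],0],[[0,0,2],[0,0,0],0],[[0,0,2],[0,0,0],0],[[0,0,1.5],[0,0,0],0],[[0,0,0],[0,0,0],0],[[0,0,0],[0,0,0],0]]' >/dev/null;  python3 -c "from h import *;where((np.array([502.6,314.9,0]),11.0))"
```

```text
t11.88 local [ 2.7  1.7 45.2] toolx [ 1. -0.  0.] toolz [ 0. -0. -1.] F [-2.  -0.8  1.9] open 0.0127 grip 61.8
```

```bash
python3 -m pendant '[[[0,0,0],[0,0,0],0.6],[[0,0,0],[0,0,0],0.6],[[0,0,0],[0,0,0],0.6],[[0,0,0],[0,0,0],0.6],[[0,0,-15],[0,0,0.022],0.6],[[0,0,-30],[0,0,0],0.6],[[0,0,-35],[0,0,0],0.6],[[0,0,-35],[0,0,0],0.6],[[0,0,-35],[0,0,0],0.6],[[0,0,-35],[0,0,0],0.6],[[0,0,-15],[0,0,0],0.6],[[0,10,0],[0,0,0],0.6]]' >/dev/null; python3 -m pendant '[[[-2,20,0],[0,0,0],0.6],[[-2,28,0],[0,0,0],0.6],[[-2,28,0],[0,0,0],0.6],[[-2,28,0],[0,0,0],0.6],[[-2,28,0],[0,0,0],0.6],[[-2,28,0],[0,0,0],0.6],[[-2,28,0],[0,0,0],0.6],[[-2,28,0],[0,0,0],0.6],[[-2,28,0],[0,0,0],0.6],[[-2,28,0],[0,0,0],0.6],[[-2,28,0],[0,0,0],0.6],[[-2,28,0],[0,0,0],0.6]]' >/dev/null; python3 -m pendant '[[[-2,28,0],[0,0,0],0.6],[[-2,28,0],[0,0,0],0.6],[[-2,28,0],[0,0,0],0.6],[[-2,28,0],[0,0,0],0.6],[[-2,28,0],[0,0,0],0.6],[[-2,28,0],[0,0,0],0.6],[[-2,28,0],[0,0,0],0.6],[[-2,28,0],[0,0,0],0.6],[[-2,28,0],[0,0,0],0.6],[[0,20,0],[0,0,0],0.6],[[0,0,0],[0,0,0],0.6]]' >/dev/null;  python3 -c "
from h import *;where((np.array([548.25,-305.4,0]),9.75))
a=optics.get_image('top');b=optics.get_image('side');cv2.imwrite('pics/top3.png',a[:,:,::-1]);cv2.imwrite('pics/side3.png',b[:,:,::-1])
cv2.imwrite('pics/c3.png',np.hstack([cv2.resize(a[130:330,110:400,::-1],None,fx=1.7,fy=1.7),cv2.resize(b[170:370,150:330,::-1],None,fx=1.7,fy=1.7)]))"
```

```text
t14.80 local [ 18.6   7.4 242.4] toolx [ 1.    -0.004 -0.003] toolz [-0.003  0.001 -1.   ] F [-0.2  1.3 -0.2] open 0.0512 grip 0.0
```

View pics/c3.png

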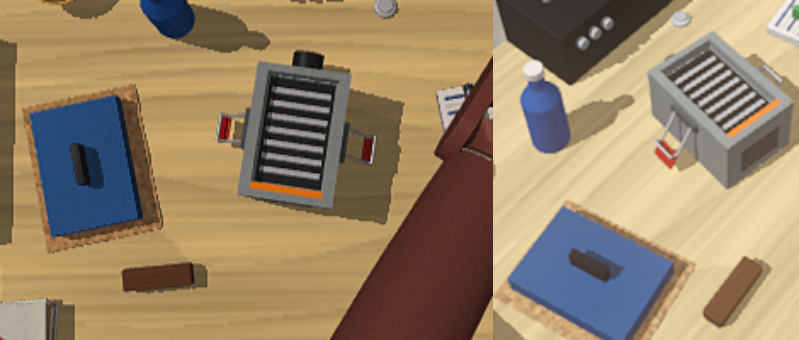

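The lid lies on the mat at crop (85,165), inside its edges, and the well is open with the orange lip at (287,190) in the crop. I measure the box again and the lid on the mat.

```bash
python3 - <<'E'
from h import *
F=R.from_euler("z",-9.64,degrees=True)
a=cv2.imread("pics/top3.png")[:,:,::-1].copy();b=cv2.imread("pics/side3.png")[:,:,::-1].copy()
loc=lambda xy:F.inv().apply([xy[0]-538,xy[1]+18.5,0])[:2].round(1)
for n,im,bx in(("top",a,(235,230,320,260)),("side",b,(270,215,330,260))):
    o=mask(im,(3,150,80),(18,255,255),bx);r=rect(n,o,.12);print(n,"lip",np.round(r[1],1),round(r[2],2),"centre local (exp -83,0)",loc(r[0]))
g=mask(a,(0,0,95),(179,45,200),(245,160,322,256));g=cv2.morphologyEx(cv2.morphologyEx(g,cv2.MORPH_OPEN,np.ones((3,3))),cv2.MORPH_CLOSE,np.ones((5,5)))
r=rect("top",g,.12);print("rim",r,loc(r[0]))
l=cv2.morphologyEx(mask(a,(98,110,60),(118,255,255),(115,165,215,285)),cv2.MORPH_CLOSE,np.ones((9,9)));print("lid",rect("top",l,.038))
E
```

```text
top lip [105.5  10.2] 80.2 centre local (exp -83,0) [-82.1  -0.2]
side lip [102.7   9.9] 80.08 centre local (exp -83,0) [-81.4  -1.6]
rim ((538.8113403320312, -18.749374389648438), (139.79830932617188, 199.982421875), 80.4122543334961) [ 0.8 -0.1]
lid ((503.4833679199219, 317.4144287109375), (199.67611694335938, 138.9229278564453), 11.068445205688477)
```

```bash
python3 -m pendant '[[[1,0,15],[0,0,-0.003],0.6],[[0,0,30],[0,0,0],0.6],[[0,0,30],[0,0,0],0.6],[[0,0,30],[0,0,0],0.6],[[0,0,25],[0,0,0],0.6],[[0,0,15],[0,0,0],0.6],[[0,0,0],[0,0,0],0.6],[[0,0,0],[0,0,0],0.6]]' >/dev/null;python3 -c "from h import *;where((np.array([548.25,-305.4,0]),9.75))"
```

```text
t15.57 local [21.1 11.9 98.8] toolx [ 1.     0.004 -0.001] toolz [-0.001  0.001 -1.   ] F [0.  0.9 1. ] open 0.0509 grip 0.0
```

```bash
python3 -m pendant '[[[-1,12,0],[0,0,0],0.6],[[0,0,20],[0,0,0],0.6],[[0,0,20],[0,0,0],0.6],[[0,0,20],[0,0,0],0.6],[[0,0,10],[0,0,0],0.6],[[0,0,4],[0,0,0],0.6],[[0,0,0],[0,0,0],0.6],[[0,0,0],[0,0,0],0.6]]' >/dev/null;python3 -c "from h import *;where((np.array([548.25,-305.4,0]),9.75))"
python3 -m pendant '[[[0,0,0],[0,0,0],0],[[0,0,0],[0,0,0],0],[[0,0,0],[0,0,0],0],[[0,0,0],[0,0,0],0],[[0,0,0],[0,0,0],0],[[0,0,0],[0,0,0],0]]' 60 >/dev/null;python3 -c "from h import *;where((np.array([548.25,-305.4,0]),9.75))"
```

```text
t16.23 local [21.3 -2.3 27.5] toolx [1.    0.003 0.002] toolz [ 0.002 -0.002 -1.   ] F [0.2 0.5 0.5] open 0.0508 grip 0.0
t16.73 local [21.1 -1.8 27.1] toolx [1.    0.003 0.001] toolz [ 0.001 -0.001 -1.   ] F [-0.9  0.1  4.9] open 0.0105 grip 63.2
```

```bash
python3 -m pendant '[[[0,0,-8],[0,0,0],0],[[0,0,-15],[0,0,0],0],[[0,0,-25],[0,0,0],0],[[0,0,-30],[0,0,0],0],[[0,0,-30],[0,0,0],0],[[0,0,-30],[0,0,0],0],[[0,0,-30],[0,0,0],0],[[0,0,-25],[0,0,0],0],[[0,0,-15],[0,0,0.05],0],[[0,0,-5],[0,0,0.1],0],[[0,0,0],[0,0,0.1],0],[[0,0,0],[0,0,0.09],0]]' >/dev/null;python3 -m pendant '[[[-2,-10,0],[0,0,0],0],[[-4,-20,0],[0,0,0],0],[[-5,-28,0],[0,0,0],0],[[-5,-30,0],[0,0,0],0],[[-5,-30,0],[0,0,0],0],[[-5,-30,0],[0,0,0],0],[[-5,-30,0],[0,0,0],0],[[-5,-30,0],[0,0,0],0],[[-5,-30,0],[0,0,0],0],[[-4,-22,0],[0,0,0],0],[[-3,-16,0],[0,0,0],0],[[0,0,0],[0,0,0],0]]' >/dev/null; python3 -m pendant '[[[0,0,0],[0,0.05,0],0],[[0,0,0],[0,0.1,0],0],[[0,0,0],[0,0.1,0],0],[[0,0,0],[0,0.1,0],0],[[0,0,0],[0,0,0],0],[[0,0,0],[0,0,0],0],[[0,0,0],[0,0,0],0]]' >/dev/null;sed -i 's/538.0,-18.5,0\]),-9.64/538.8,-18.75,0]),-9.65/' h.py; python3 -c "
from h import *;where()
b=optics.get_image('side');a=optics.get_image('top');cv2.imwrite('pics/side4.png',b[:,:,::-1]);cv2.imwrite('pics/top4.png',a[:,:,::-1])
cv2.imwrite('pics/c4.png',np.hstack([cv2.resize(b[120:300,200:380,::-1],None,fx=2.2,fy=2.2),cv2.resize(a[120:300,200:380,::-1],None,fx=2.2,fy=2.2)]))"
```

```text
t19.32 local [ 29.    0.3 239.6] toolx [0.94  0.002 0.342] toolz [ 0.342  0.    -0.94 ] F [ 0.2  0.8 -2.1] open 0.0102 grip 62.0
```

View pics/c4.png

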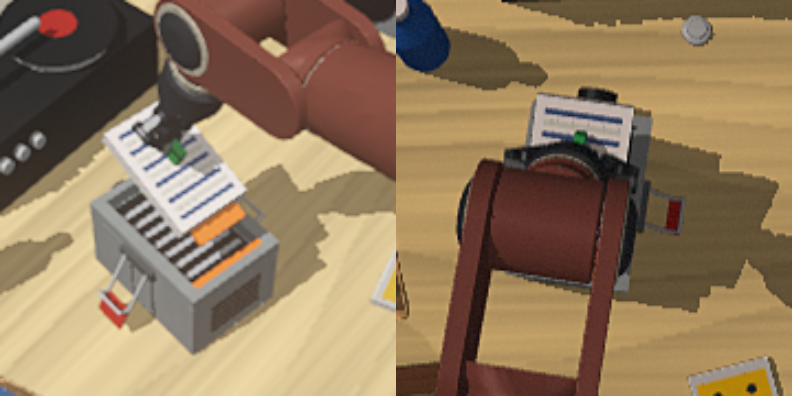

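Cartridge held tilted over the well, tongue at (218,222) in the left crop, just +x of the lip at (225,265). I check its in-hand pose from the tongue and the far frame edge.

```bash
cat >> h.py <<'E'
def cart2world(pts,tcp=(21.1,0,27)):
    p,r=pose();d=(np.atleast_2d(pts)-tcp)*[1,-1,-1]
    return r.apply(d/1000.)+p
def wpt2box(w): return R.from_euler("z",-BOX[1],degrees=True).apply(np.atleast_2d(w)*1000-BOX[0])
E
python3 - <<'E'
from h import *
b=cv2.imread("pics/side4.png")[:,:,::-1].copy();a=cv2.imread("pics/top4.png")[:,:,::-1].copy()
o=mask(b,(3,150,110),(18,255,255),(280,205,312,232))
n,l,s,c=cv2.connectedComponentsWithStats(o);i=1+s[1:,4].argmax();print("tongue px",s[i],c[i],"pred",proj("side",cart2world([-86,0,6])).round(1))
cs=max(cv2.findContours((l==i).astype(np.uint8),cv2.RETR_EXTERNAL,cv2.CHAIN_APPROX_NONE)[0],key=cv2.contourArea)
print("corners",cv2.boxPoints(cv2.minAreaRect(cs)).round(1).tolist())
print("pred",proj("side",cart2world([[-97,35,6],[-97,-35,6],[-75,35,6],[-75,-35,6],[-97,35,0],[-97,-35,0]])).round(1).tolist())
w=mask(a,(0,0,130),(179,70,255),(250,158,315,196))
cs=max(cv2.findContours(cv2.morphologyEx(w,cv2.MORPH_CLOSE,np.ones((9,9))),cv2.RETR_EXTERNAL,cv2.CHAIN_APPROX_NONE)[0],key=cv2.contourArea)[:,0]
print("far corners TL",cs[(cs.sum(1)).argmin()],"TR",cs[(cs[:,1]-cs[:,0]).argmin()],"pred",proj("top",cart2world([[75,50,20],[75,-50,20]])).round(1).tolist())
for nm,im in(("side",b),):
    w=mask(im,(0,0,120),(179,70,255),(240,160,320,230));cs=max(cv2.findContours(cv2.morphologyEx(w,cv2.MORPH_CLOSE,np.ones((9,9))),cv2.RETR_EXTERNAL,cv2.CHAIN_APPROX_NONE)[0],key=cv2.contourArea)[:,0]
    print("side left",cs[cs[:,0].argmin()],"right",cs[cs[:,0].argmax()],"bottom",cs[cs[:,1].argmax()],"pred",proj("side",cart2world([[75,50,20],[-75,-50,20],[-75,50,20],[-75,50,0]])).round(1).tolist())
print(wpt2box(cart2world([[-97,0,0]])))
E
```

```text
tongue px [287 212  24  20 206] [298.62621359 221.18446602] pred [[298.2 220.1]]
corners [[285.6000061035156, 224.89999389648438], [306.79998779296875, 210.8000030517578], [311.6000061035156, 217.89999389648438], [290.3999938964844, 232.10000610351562]]
pred [[290.6, 230.5], [310.8, 216.6], [285.3, 223.8], [305.6, 210.0], [290.0, 231.3], [310.2, 217.4]]
far corners TL [264 163] TR [307 169] pred [[264.2, 162.1], [308.6, 168.4]]
side left [241 211] right [319 229] bottom [243 229] pred [[246.5, 179.5], [311.3, 205.0], [282.1, 224.8], [280.3, 227.7]]
[[-7.18692281e+01  1.65869235e-01  1.74079177e+02]]
```

```bash
python3 -m pendant '[[[-2,0,5],[0,0,0],0],[[-3,0,9.4],[0,0,0],0],[[-5.1,0,14.1],[0,0,0],0],[[-5.1,0,14.1],[0,0,0],0],[[-3.4,0,9.4],[0,0,0],0],[[-1.7,0,4.7],[0,0,0],0],[[-1,0,2.8],[0,0,0],0],[[0,0,0],[0,0,0],0],[[0,0,0],[0,0,0],0],[[0,0,0],[0,0,0],0]]' >/dev/null;python3 -c "
from h import *;where();print(wpt2box(cart2world([[-97,0,0]])).round(1))"
```

```text
t20.25 local [ 29.8   0.6 176.8] toolx [0.939 0.001 0.345] toolz [ 0.345  0.    -0.939] F [ 0.1 -0.4 -1.5] open 0.0108 grip 62.1
[[-71.8   0.4 110.8]]
```

```bash
python3 -m pendant '[[[-0.7,0,1.9],[0,0,0],0],[[-0.7,0,1.9],[0,0,0],0],[[-0.7,0,1.9],[0,0,0],0],[[-0.7,0,1.9],[0,0,0],0],[[0,0,0],[0,0,0],0],[[0,0,0],[0,0,0],0]]' >/dev/null;python3 -c "
from h import *;where();print(wpt2box(cart2world([[-97,0,0]])).round(1))"
```

```text
t20.75 local [ 28.9   0.5 167.2] toolx [0.94  0.001 0.342] toolz [ 0.342  0.    -0.94 ] F [-0.3  0.3 -2.4] open 0.0103 grip 62.1
[[-72.8   0.4 101.4]]
```

```bash
python3 -m pendant '[[[-1.9,0,-0.7],[0,0,0],0],[[-1.9,0,-0.7],[0,0,0],0],[[-1.9,0,-0.7],[0,0,0],0],[[-1.9,0,-0.7],[0,0,0],0],[[-1.9,0,-0.7],[0,0,0],0],[[-1.9,0,-0.7],[0,0,0],0],[[0,0,0],[0,0,0],0],[[0,0,0],[0,0,0],0]]' >/dev/null;python3 -c "
from h import *;where();print(wpt2box(cart2world([[-97,0,0]])).round(1))"
python3 -m pendant '[[[-0.9,0,-0.3],[0,0,0],0],[[0,0,0],[0,0,0],0],[[0,0,0],[0,0,0],0]]' >/dev/null;python3 -c "
from h import *;where();print(wpt2box(cart2world([[-97,0,0]])).round(1))"
python3 -m pendant '[[[-0.9,0,-0.3],[0,0,0],0],[[0,0,0],[0,0,0],0],[[0,0,0],[0,0,0],0]]' >/dev/null;python3 -c "
from h import *;where();print(wpt2box(cart2world([[-97,0,0]])).round(1))"
```

```text
t21.42 local [ 16.9   0.5 167.6] toolx [0.939 0.001 0.343] toolz [ 0.343  0.    -0.939] F [-0.6  0.1 -2.3] open 0.0109 grip 62.1
[[-84.8   0.4 101.8]]
t21.67 local [ 16.1   0.5 167.7] toolx [0.939 0.001 0.343] toolz [ 0.343  0.    -0.939] F [ 0.7  0.1 -1.3] open 0.0105 grip 62.1
[[-85.5   0.4 101.8]]
t21.92 local [ 15.7   0.5 168.2] toolx [0.939 0.001 0.345] toolz [ 0.345  0.    -0.939] F [ 3.2 -0.4 -1.8] open 0.0104 grip 62.1
[[-85.8   0.4 102.1]]
```

The tongue reached the wall (Fx +3.2 N). I back off 2.3 mm and turn it down about the tip.

```bash
python3 -m pendant '[[[2.2,0,0.8],[0,0,0],0],[[0,0,0],[0,0,0],0],[[1.2,0,6],[0,-0.05,0],0],[[1.2,0,6],[0,-0.05,0],0],[[1.2,0,6],[0,-0.05,0],0],[[1.2,0,6],[0,-0.05,0],0],[[0,0,0],[0,0,0],0],[[0,0,0],[0,0,0],0],[[0,0,0],[0,0,0],0]]' >/dev/null;python3 -c "
from h import *;where();print(wpt2box(cart2world([[-97,0,0],[75,0,0]])).round(1))"
```

```text
t22.67 local [ 28.    0.6 145.4] toolx [0.989 0.001 0.149] toolz [ 0.149  0.    -0.989] F [ 0.2 -0.1 -2.2] open 0.0109 grip 62.1
[[-84.7   0.4 101.1]
 [ 85.3   0.6 126.7]]
```

```bash
python3 -m pendant '[[[1.2,0,6],[0,-0.05,0],0],[[0.6,0,3],[0,-0.025,0],0],[[0.6,0,3],[0,-0.025,0],0],[[0,0,0],[0,0,0],0],[[0,0,0],[0,0,0],0]]' >/dev/null;python3 -c "
from h import *;where();print(wpt2box(cart2world([[-97,0,0],[75,0,0]])).round(1))"
```

```text
t23.08 local [ 32.2   0.6 133.9] toolx [0.999 0.001 0.05 ] toolz [ 0.05   0.    -0.999] F [ 0.2  0.2 -2.5] open 0.0103 grip 62.0
[[-84.4   0.4 101.1]
 [ 87.4   0.6 109.7]]
```

```bash
python3 -m pendant '[[[0.6,0,3],[0,-0.025,0],0],[[0.6,0,3],[0,-0.025,0],0],[[0,0,0],[0,0,0],0],[[0,0,0],[0,0,0],0]]' >/dev/null;python3 -c "
from h import *;where();print(wpt2box(cart2world([[-97,0,0],[75,0,0]])).round(1))"; python3 -m pendant '[[[0,0,0.6],[0,0,0],0],[[0,0,0.6],[0,0,0],0],[[0,0,0],[0,0,0],0],[[0,0,0],[0,0,0],0]]' >/dev/null;python3 -c "
from h import *;where();print(wpt2box(cart2world([[-97,0,0],[75,0,0]])).round(1))"
```

```text
t23.42 local [ 33.8   0.5 127.8] toolx [ 1.     0.001 -0.001] toolz [-0.001 -0.    -1.   ] F [ 1.  -0.  -1.4] open 0.0105 grip 62.0
[[-84.3   0.4 100.9]
 [ 87.7   0.6 100.7]]
t23.75 local [ 33.8   0.5 127.1] toolx [1.    0.001 0.   ] toolz [ 0. -0. -1.] F [ 0.6  0.5 -1.5] open 0.0106 grip 62.1
[[-84.3   0.4 100.1]
 [ 87.7   0.6 100.1]]
```

```bash
python3 -m pendant '[[[0,0,0.6],[0,0,0],0],[[0,0,0.6],[0,0,0],0],[[0,0,0],[0,0,0],0],[[0,0,0],[0,0,0],0]]' >/dev/null;python3 -c "
from h import *;where()"; python3 -m pendant '[[[0,0,0.6],[0,0,0],0],[[0,0,0.6],[0,0,0],0],[[0,0,0],[0,0,0],0],[[0,0,0],[0,0,0],0]]' >/dev/null;python3 -c "
from h import *;where()"
```

```text
t24.08 local [ 33.8   0.6 127.1] toolx [ 1.     0.001 -0.   ] toolz [-0. -0. -1.] F [-3.6 -0.2  5. ] open 0.0108 grip 63.2
t24.42 local [ 33.8   0.6 127.1] toolx [ 1.     0.001 -0.   ] toolz [-0. -0. -1.] F [-7.7  1.1 10.3] open 0.0107 grip 64.0
```

It is pressed home on the floor (10 N up). I relax the press, release, rise and look.

```bash
python3 -m pendant '[[[0,0,-2],[0,0,0],0],[[0,0,0],[0,0,0],0],[[0,0,0],[0,0,0],0.45],[[0,0,0],[0,0,0],0.45],[[0,0,0],[0,0,0],0.45],[[0,0,0],[0,0,0],0.45],[[0,0,-10],[0,0,0],0.45],[[0,0,-20],[0,0,0],0.45],[[0,0,-30],[0,0,0],0.45],[[0,0,-30],[0,0,0],0.45],[[0,0,-20],[0,0,0],0.45],[[0,15,0],[0,0,0],0.45]]' >/dev/null; python3 -m pendant '[[[0,25,0],[0,0,0],0.45],[[0,30,0],[0,0,0],0.45],[[0,30,0],[0,0,0],0.45],[[0,30,0],[0,0,0],0.45],[[0,30,0],[0,0,0],0.45],[[0,30,0],[0,0,0],0.45],[[0,30,0],[0,0,0],0.45],[[0,30,0],[0,0,0],0.45],[[0,25,0],[0,0,0],0.45],[[0,15,0],[0,0,0],0.45],[[0,0,0],[0,0,0],0.45],[[0,0,0],[0,0,0],0.45]]' >/dev/null; python3 -c "
from h import *;where()
a=optics.get_image('top');b=optics.get_image('side')
w=cv2.morphologyEx(mask(a,(0,0,140),(179,60,255),(252,165,315,250)),cv2.MORPH_CLOSE,np.ones((11,11)))
r=rect('top',w,.12);print('frame',r,wpt2box([r[0][0]/1000,r[0][1]/1000,.12]))
cv2.imwrite('pics/c5.png',np.hstack([cv2.resize(a[130:280,120:350,::-1],None,fx=2,fy=2),cv2.resize(b[150:300,215:385,::-1],None,fx=2,fy=2)]))"
```

```text
t26.42 local [  34.1 -289.6  236.9] toolx [1. 0. 0.] toolz [ 0.     0.001 -1.   ] F [-0.2  0.4  0.1] open 0.0383 grip 0.0
frame ((538.2779541015625, -16.49551010131836), (99.21858215332031, 176.49981689453125), 80.44175720214844) [[ -0.89257719   2.13507906 120.        ]]
```

View pics/c5.png

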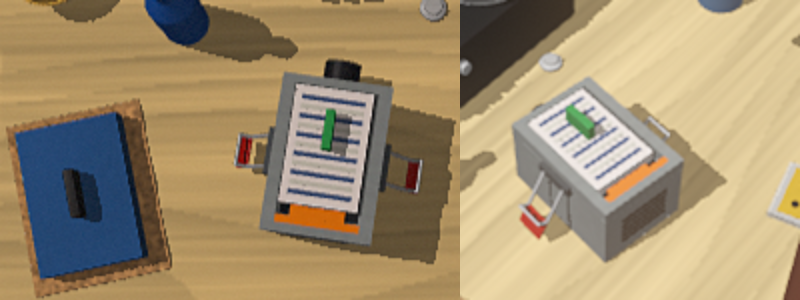

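The cartridge lies flat in the well with its tongue running under the lip at (318,215). Both clips hang at (245,150) and (412,175), and the lid is on the mat. The tool height at the press was 127.1, the 27.1 mm grasp height plus the 100 mm floor, so the cartridge is fully home.

```bash
python3 -c "
from station import ctrl;print(ctrl.finish_job())"
```

```text
the job is handed in; nothing more can be done
None
```

The job is handed in (the station gave no verdict): the cartridge is hooked under the lip and lying flat on the well floor, both clips hang open, the lid is right way up on the mat, and the gripper has let go and moved clear.

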